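Refit the rotor of the sample mill

TASK

The clean rotor of the sample mill is leaning on its drying stand. Take it off the stand and set it down flat on the bench, boss up, letting go of it; then take it up again, put it on the mill's spindle and turn it until its holes find the four drive studs, so that it sits fully home on the hub, and let go. Leave the timber offcut, the tub and the brick sample where they are.

Things in the scene. Friction and masses are not known exactly. Their poses are not given: they have to be found in the camera images.
- rotor_mid (a point): Loose aluminium rotor, 0.43 to 0.87 kg: disc 130 mm across, 12 thick; on its top face a round boss 40 mm across stands 56 mm above the disc (68 mm high in all). Point: on the axis, 34 mm from underside and top. Its z runs along the boss, away from the disc. Grip across the boss 45 to 55 mm above the underside. At first it leans on the stand, z to the stand's front (-x), 15 degrees above level.
- rotor_base (a point): Centre of the rotor's flat underside, axes as rotor_mid. Here opens a blind bore 24 mm wide, 42 deep. Four equal holes 10.5 mm wide go through the disc 40 mm from the axis, 90 degrees apart, the first on the rotor's +x axis. On the rim of the top face stand eight teeth, 51 to 63 mm from the axis, their tops 22 mm above the underside; between boss and teeth is free room.
- stand: Wooden drying stand, fixed: foot board 150 x 150 mm, 18 thick, and two sloped slats, 0.15 m high; front is -x. Origin at bench level, 20 mm in front of the foot board's centre. The rotor's rim rests on two dowels 12 mm thick 16 mm out of the slats; its underside centre is then at x +20, z +100 mm from this origin. Nothing is over or in front of the rotor: it comes off along its axis or up.
- hub_face (a point): Centre of the hub face of the fixed mill, 145 mm above the bench, where the rotor's underside comes to rest. Axes are the mill's, z up; the studs' angle is NOT in this reading. Mill: housing 250 (x) x 270 (y) mm, 125 high; on it an open round chamber 182 mm wide inside, its rim 36 mm above this point. In it the locked hub, 100 mm across.
- spindle_tip (a point): Top of the spindle that stands in the middle of the hub: 22 mm thick, 34 mm high above the hub face, its top 10 mm tapering to 10 mm; 1 mm play all round in the rotor's bore. It stands 21 mm higher than the studs, so it enters the bore first.
- stud_ends (a point): Point on the hub's axis at the height of the ends of four equal drive studs, 13 mm above the hub face. Studs: 8 mm thick, top 3.5 mm tapered, 40 mm from the axis, 90 degrees apart, turned to a different angle each time: find it by turning the rotor under light pressure, or see it. Off the holes the rotor stops on the stud ends; over them it goes down 13 mm more to the hub face.
- beam_mid (a point): Old timber offcut with an iron strap, 75 x 150 mm, 60 mm high, loose; the point is its centre. A bystander.
- tub_mid (a point): White lidded sample tub 68 mm across, 75 mm high, loose; the point is its centre. A bystander.
- brick_mid (a point): Brick sample 65 x 100 mm, 45 mm high, loose; the point is its centre. A bystander.

How it is judged:
On the way:
1. the rotor lies flat on the bench, boss up, and has been let go (angle between rotor_base's own z axis and vertical below 0.06 rad and height (world z) of rotor_base below 0.005 m and height (world z) of rotor_mid above 0.03 m and contact force between the fingers and rotor below 0.2 N), for 0.2 s.
At the end, for the whole second after the job is handed in: The rotor sits on the hub with the studs in its holes: its underside within 3 mm of the hub face and within 4 mm of its centre, level within 2 degrees, at rest and released (z of rotor_base in the frame of hub_face between -0.003 and 0.003 m and horizontal distance between rotor_base and hub_face below 0.004 m and angle between the z axis of rotor_base and the z axis of hub_face, either way round below 0.04 rad and linear speed of rotor below 0.01 m/s and angular speed of rotor below 0.1 rad/s); the robot touches nothing.
It fails at once if the timber offcut is moved by more than 25 mm (distance of beam_mid from where it was at the start of the episode above 0.025 m).
It fails at once if the tub is moved by more than 25 mm (distance of tub_mid from where it was at the start of the episode above 0.025 m).
It fails at once if the brick sample is moved by more than 25 mm (distance of brick_mid from where it was at the start of the episode above 0.025 m).
It also fails if it takes over 61 s, if anything falls off the work surface, if the arm or the gripper's body presses on something with over 40 N, if the wrist force passes 120 N, or if a joint passes its speed limit or range.

ROBOT

A 6-joint arm with a two-finger parallel gripper is mounted at the origin on the work surface. World frame = base frame: x ahead of the robot, y to its left, z up, the work surface at z = 0. Lengths are in m, angles in rad, forces in N, time in s.
With the tool pointing down it reaches from about 0.25 to 0.8 m from the base axis. Payload 8.5 kg.
Tool frame: the origin (TCP) lies on the centre line of the jaws, within the pads' length; the fingertips stand 22 mm ahead of it and the grasp point (between the pads) lies 3 mm ahead of it; z points along the fingers, y is the line along which they close (so a half turn about z gives the same grasp; the last joint's range is limited). The gripper opens to 85 mm and grips with 20 to 120 N. Pads are 22 mm wide; open, the fingers measure 114 mm over their backs; the gripper's body (76 mm by 85 mm) begins 54 mm behind the grasp point. The pads swing forward as they close: fully open they stand 13 mm farther back than shut.
Start: joints at [1.268, 0.238, -0.013, 1.319, 0, 1.571], TCP at [0.157, 0.501, 0.253] pointing down, gripper open.
Joint ranges: [-2.66, 2.66], [-1.03, 1.9], [-1.14, 1.46], [-1.82, 2.27], [-1.45, 1.34], [-3.14, 3.14]. Speed limits (rad/s): [2.22, 2.22, 2.79, 3.14, 3.14, 3.14].

INTERFACE

Orientations are given as a 3x3 rotation matrix whose columns are the frame's x, y, z axes.
In Python, from station import bot gives the robot as it stands. The module is installed in compiled form; this text tells all that it offers.
- The arm moves only by the shell command python3 -m inch 'ROWS'. ROWS is a JSON object of lists of equal length, an entry for each row: "grip": the opening, from 0 (shut) to 1 (fully open); "dp": the shift along the world's x, y, z in mm, a list of three; "roll": the turn about the world's z in degrees. A call has 1 to 12 rows; each row shifts and turns the commanded pose from where the row before left it; what a row does not reach is not made up. A row lasts 1/8 s, in which the tool goes at most 62.5 mm and 10.7 degrees, less where a joint would pass 70% of its speed; a pose out of reach is approached as far as the arm can. A call with a gripper value outside its range is refused whole. The fingers move at their own pace and stop on an object; the grip force is fixed at half the most. Time passes only in rows, so rows that do not move let the fingers close. It gives the time, the measured TCP pose, the force, the opening and the grip force at its end, in the units of the state.
- bot.observe(): the state, without advancing time (a new reading comes with each control period).
- bot.read_camera(name): name is "scene" or "top" or "wrist"; returns the picture (384x512x3 uint8, red, green, blue); there is no depth.
- bot.get_calibration(name): a dict with "fx", "fy", "cx", "cy" (pixels), "dist" ([k1, k2, p1, p2, k3] as OpenCV has them; the pictures are not rectified), "xyz" and "orientation" of the camera in the world. Camera axes: x right, y down, z forward; pixel columns grow to the right and rows downward; lengths in m; the calibration is good to about 2 mm. A picture is of the moment at which its call begins: read the wrist's pose just before it. get_calibration takes no time and is no camera call; for the wrist camera it gives the pose at the moment of the call.
- bot.finish_job(): hands the job in; it is judged then, once.
Trained networks look in the newest picture that a camera, given by its name, has taken for a name from the list of things; names that differ only in an ending like _2 or _b are one class to them, and where a whole thing is asked for, a point or a joint stands for the part that bears it (a point fixed in the world has none). Each returns a list of dicts, best first, with "p" (0 to 1); they miss things now and then, are a little off and sometimes report something else, mostly with a low value. They report only what shows in the picture. A call takes as long as a camera call.
- bot.search_frame(camera, label): "centre" ([x, y, z] in m, in world coordinates, good to about 4 mm: the middle of the surface that is visible of it).
- bot.landmark_of(camera, label): "centre" ([x, y, z] in m, in world coordinates, good to about 4 mm: a listed point, or the origin of a listed thing).
The state is a dict: "time_s": time; "q": joint angles; "qd": joint speeds; "effort": joint torques, N m; "position": TCP position; "ee_rot": TCP orientation; "force": force on the tool from outside, world axes, zero at the start; "torque": the same for the moment, N m; "width": opening from 0.0 (shut) to 1.0 (fully open); "grasp_force": force on a finger pad.
Only numpy, scipy, OpenCV 4.12 (cv2) and the standard library are available. Lean on these libraries where they do the work, as an engineer would, in place of code of your own. Each camera call takes 0.05 s, during which the arm holds its last target. There are 200 camera calls.

## Working session

There is one attempt and no reset: what is moved stays moved. The work goes in short steps, Python scripts to look and compute and a shell command to move; the robot and the scene stay as the last step left them, time stands still between calls to the robot, and variables do not carry over. Pictures are saved under pics/ and viewed, at most 10 in all, crops included, and the job is handed in when it is done.

```bash
mkdir -p pics; cat > h.py <<'E'
import numpy as np, cv2
from station import bot
np.set_printoptions(precision=4, suppress=True)
def K(c): return np.array([[c['fx'],0,c['cx']],[0,c['fy'],c['cy']],[0,0,1]],float)
def proj(name,P,c=None):
    c=c or bot.get_calibration(name); R=np.array(c['orientation']).T; t=-R@np.array(c['xyz'])
    return cv2.projectPoints(np.array(P,float).reshape(-1,1,3),cv2.Rodrigues(R)[0],t,K(c),np.array(c['dist']))[0].reshape(-1,2)
def onplane(name,uv,z,c=None):
    c=c or bot.get_calibration(name); u=cv2.undistortPoints(np.array(uv,float).reshape(-1,1,2),K(c),np.array(c['dist'])).reshape(-1,2)
    d=np.c_[u,np.ones(len(u))]@np.array(c['orientation']).T; o=np.array(c['xyz'])
    return o+d*((z-o[2])/d[:,2])[:,None]
def save(img,f): cv2.imwrite('pics/'+f,cv2.cvtColor(img,cv2.COLOR_RGB2BGR))
def lm(cam,*labels,f=None):
    for l in labels:
        for r in (f or bot.landmark_of)(cam,l)[:2]: print(cam,l,round(r['p'],2),np.array(r['centre']))
E
python3 - <<'E'
from h import *
s=bot.observe(); print(s['position'],np.array(s['ee_rot']),s['width'],s['time_s'])
a=bot.read_camera('scene'); b=bot.read_camera('top')
save(a,'scene0.png'); save(b,'top0.png')
for c in('scene','top'):
    lm(c,'rotor_mid','rotor_base','stand','hub_face','spindle_tip','stud_ends','beam_mid','tub_mid','brick_mid')
print(bot.observe()['time_s'])
E
```

```text
[0.1565 0.5007 0.2527] [[-0.9545  0.2982 -0.0004]
 [ 0.2982  0.9545 -0.0014]
 [-0.     -0.0014 -1.    ]] 0.9998851235402464 0.0
scene rotor_mid 0.72 [ 0.5105 -0.2887  0.1065]
scene rotor_base 0.84 [ 0.5463 -0.2956  0.0994]
scene stand 0.76 [ 0.5232 -0.2864  0.0031]
scene hub_face 0.88 [0.589  0.259  0.1407]
scene spindle_tip 0.86 [0.5886 0.2598 0.1775]
scene stud_ends 0.6 [0.5897 0.2605 0.161 ]
scene beam_mid 0.85 [ 0.7118 -0.0086  0.0316]
scene tub_mid 0.65 [0.291  0.3154 0.0373]
scene brick_mid 0.73 [ 0.3034 -0.2783  0.0232]
top rotor_mid 0.89 [ 0.5126 -0.2903  0.1105]
top rotor_base 0.68 [ 0.5443 -0.2973  0.1027]
top rotor_base 0.3 [0.2906 0.3124 0.0343]
top stand 0.89 [ 0.5205 -0.2911 -0.0028]
top hub_face 0.62 [0.5836 0.2614 0.1476]
top spindle_tip 0.92 [0.5916 0.2633 0.18  ]
top spindle_tip 0.39 [ 0.7115 -0.0165  0.0298]
top stud_ends 0.89 [0.5875 0.2602 0.1549]
top beam_mid 0.69 [ 0.7119 -0.0132  0.026 ]
top tub_mid 0.68 [0.2939 0.3137 0.0351]
top tub_mid 0.26 [ 0.52   -0.2915 -0.0032]
top brick_mid 0.79 [ 0.3006 -0.2791  0.0215]
1.0
```

View pics/scene0.png

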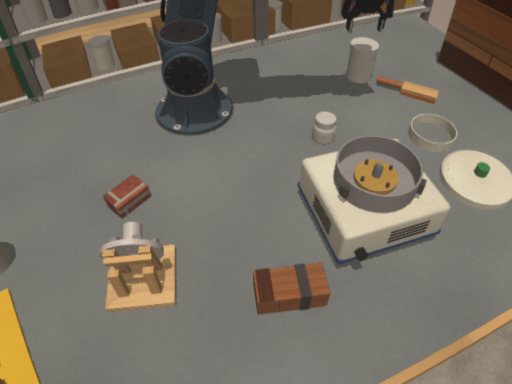

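View pics/top0.png

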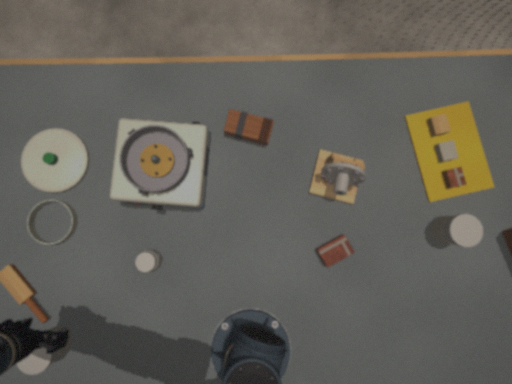

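```bash
python3 - <<'E'
from h import *
b=cv2.imread('pics/top0.png'); a=cv2.imread('pics/scene0.png')
x=cv2.resize(b[125:200,115:200],None,fx=4,fy=4,interpolation=cv2.INTER_CUBIC)
y=cv2.resize(b[140:210,300:375],None,fx=4,fy=4,interpolation=cv2.INTER_CUBIC)
z=cv2.resize(a[150:205,345:410],None,fx=4,fy=4,interpolation=cv2.INTER_CUBIC)
w=cv2.resize(a[215:315,95:190],None,fx=3,fy=3,interpolation=cv2.INTER_CUBIC)
C=np.zeros((600,700,3),np.uint8)
for im,(r,c) in((x,(0,0)),(y,(0,350)),(z,(300,0)),(w,(300,350))): C[r:r+im.shape[0],c:c+im.shape[1]]=im[:600-r,:700-c]
cv2.imwrite('pics/crops.png',C)
hsv=cv2.cvtColor(b,cv2.COLOR_BGR2HSV); m=cv2.inRange(hsv,(8,70,120),(25,255,255)); m[:, :300]=0; m[:,375:]=0; m[:140]=0; m[210:]=0
pts=cv2.findNonZero(m); r=cv2.minAreaRect(pts); print(r, onplane('top',cv2.boxPoints(r),.018))
for n in('top','scene'):print(bot.get_calibration(n)['xyz'])
E
```

```text
((337.23529052734375, 176.55882263183594), (48.264591217041016, 45.111629486083984), 14.03624439239502) [[ 0.4922 -0.2044  0.018 ]
 [ 0.6368 -0.2471  0.018 ]
 [ 0.5935 -0.4001  0.018 ]
 [ 0.4498 -0.3556  0.018 ]]
[0.3952 0.0015 1.1797]
[ 1.062  -0.2373  0.8085]
```

View pics/crops.png

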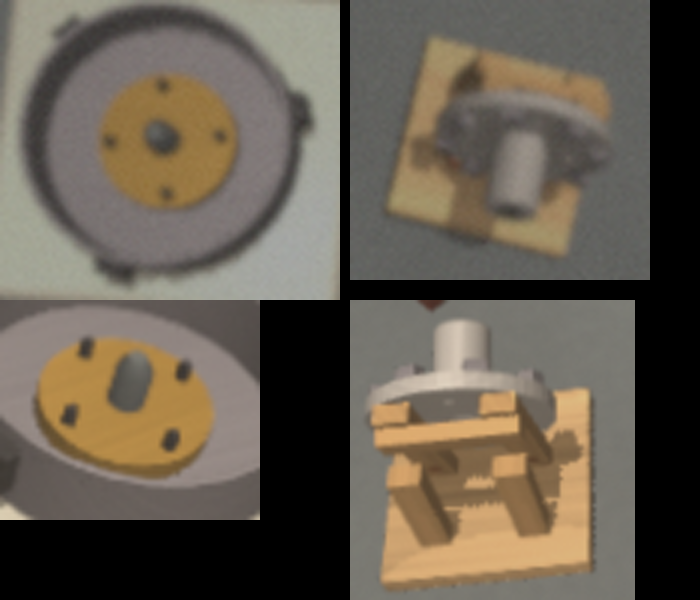

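```bash
python3 - <<'E'
from h import *
f=lambda p,o:np.array(p)/4.-.375+np.array(o)
c=onplane('top',f([(430,38),(388,210),(568,255),(609,80)],(300,140)).tolist() if 0 else f([(430-350,38),(388-350,210),(568-350,255),(609-350,80)],(300,140)),.018)
print(c,c.mean(0)); 
for i,j in((1,0),(2,3)): d=c[j]-c[i]; print(np.degrees(np.arctan2(d[1],d[0])))
for i,j in((3,0),(2,1)): d=c[j]-c[i]; print(np.degrees(np.arctan2(d[1],d[0]))-90)
s=onplane('top',f([(163,85),(220,136),(167,194),(110,141)],(115,125)),.157); m=s.mean(0); print(s,m)
d=s-m; print(np.degrees(np.arctan2(d[:,1],d[:,0]))%90, np.linalg.norm(d,axis=1))
g=lambda p:np.array(p)/4.-.375+np.array((345,150))
s=onplane('scene',g([(87,342),(184,365),(171,433),(70,408)])-0+np.array((0,-75.))*[1,1],.158); m=s.mean(0); print(s,m)
d=s-m; print(np.degrees(np.arctan2(d[:,1],d[:,0]))%90, np.linalg.norm(d,axis=1))
E
```

```text
[[ 0.6358 -0.2482  0.018 ]
 [ 0.4936 -0.207   0.018 ]
 [ 0.4529 -0.3523  0.018 ]
 [ 0.5966 -0.3945  0.018 ]] [ 0.5447 -0.3005  0.018 ]
-16.153599352005543
-16.356425061704513
-14.976294601143266
-15.658733084698952
[[0.6283 0.2591 0.157 ]
 [0.5899 0.2182 0.157 ]
 [0.5485 0.2564 0.157 ]
 [0.5881 0.2971 0.157 ]] [0.5887 0.2577 0.157 ]
[2.0261 1.7    1.9157 0.8555] [0.0397 0.0395 0.0402 0.0394]
[[0.551  0.2574 0.158 ]
 [0.5893 0.2982 0.158 ]
 [0.6296 0.2598 0.158 ]
 [0.591  0.219  0.158 ]] [0.5902 0.2586 0.158 ]
[1.7473 1.3438 1.7058 1.1188] [0.0393 0.0396 0.0394 0.0396]
```

The top crop shows the four studs at about (163,85), (220,136), (167,194) and (110,141), which puts the stud angle at about 1.6° and the hub at (0.589, 0.258). The stand crop gives a yaw of about -15.8°, with the boss pointing to its front. I'm moving over the boss now.

```bash
python3 -m inch '{"grip":[1,1,1,1,1,1,1,1,1,1],"dp":[[19,-44,0],[19,-44,0],[19,-44,0],[19,-44,0],[19,-44,0],[19,-44,0],[19,-44,0],[19,-44,0],[19,-44,0],[19,-44,0]],"roll":[0,0,0,0,0,0,0,0,0,1.6]}'; python3 -c "
from h import *; print(bot.observe()['q'])"
```

```text
time_s: 2.25
position: [0.347, 0.0596, 0.2536]
ee_rot: [[-0.963, 0.271, 0.001], [0.271, 0.963, 0.0], [-0.001, 0.0, -1.0]]
force: [1.2, -0.1, -0.5]
width: 1.004
grasp_force: 0.0
[ 0.17   -0.0615 -0.3512  1.28   -0.      0.4443]
```

```bash
python3 -m inch '{"grip":[1,1,1,1,1,1,1,1,1],"dp":[[19,-43,0],[19,-43,0],[19,-43,0],[19,-43,0],[19,-43,0],[19,-43,-10],[19,-43,-20],[17,-43,-20],[0,0,0]],"roll":[0,0,0,0,0,0,0,0,0]}'; python3 - <<'E'
from h import *
s=bot.observe(); print(s['q'],s['position'])
a=bot.read_camera('wrist'); save(a,'w1.png'); lm('wrist','rotor_mid','rotor_base','stand')
c=bot.get_calibration('wrist'); 
b=np.array([.545,-.2985,.1]); ax=np.array([-.966*np.cos(.276),.966*np.sin(.276),.2588])
print(proj('wrist',[b+ax*.068,b+ax*.012]))
E
```

```text
time_s: 3.38
position: [0.4966, -0.2852, 0.2008]
ee_rot: [[-0.962, 0.274, -0.003], [0.274, 0.962, 0.001], [0.003, 0.0, -1.0]]
force: [-0.6, 0.5, 0.0]
width: 0.997
grasp_force: 0.0
[-0.5211  0.3426 -0.0007  1.2302 -0.0004 -0.2436] [ 0.4966 -0.2852  0.2008]
wrist rotor_mid 0.86 [ 0.5139 -0.2885  0.1044]
wrist rotor_base 0.83 [ 0.5435 -0.2969  0.1024]
[[252.2367 187.7479]
 [252.5003 242.9744]]
```

View pics/w1.png

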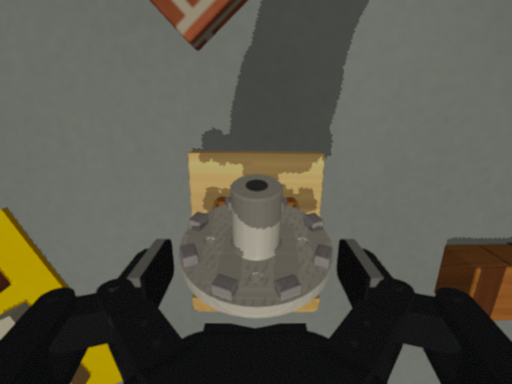

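The wrist view shows the boss upright in the frame with its end at (257,187), centred between the fingers at x≈155 and x≈355, and the path down is clear. I'll descend and grip.

```bash
python3 -m inch '{"grip":[1,1,1,1,1,0,0,0,0,0,0],"dp":[[0.4,1.5,-25],[0,0,-25],[0,0,-20],[0,0,-14],[0,0,0],[0,0,0],[0,0,0],[0,0,0],[0,0,0],[0,0,0],[0,0,0]],"roll":[0,0,0,0,0,0,0,0,0,0,0]}'
```

```text
time_s: 4.95
position: [0.4969, -0.2826, 0.1204]
ee_rot: [[-0.962, 0.272, 0.001], [0.272, 0.962, -0.003], [-0.001, -0.002, -1.0]]
force: [-3.5, -3.3, 5.5]
width: 0.445
grasp_force: 59.3
```

```bash
python3 -m inch '{"grip":[0,0,0,0,0,0,0,0,0,0,0,0],"dp":[[-2,0.5,5],[-3,1,10],[-5,1.5,15],[-8,2,20],[-10,10,10],[-10,30,0],[-7,40,0],[-5,40,0],[-5,40,0],[-5,40,0],[-5,30,0],[0,0,0]],"roll":[0,0,0,0,0,0,0,0,0,0,0,0]}'; python3 - <<'E'
from h import *
a=bot.read_camera('scene'); b=bot.read_camera('wrist')
lm('scene','rotor_mid','rotor_base'); bot.read_camera('top'); lm('top','rotor_mid','rotor_base')
save(np.hstack([cv2.resize(a[60:320,80:340],(390,390)),cv2.resize(b,(410,308))[:308] if 0 else cv2.copyMakeBorder(cv2.resize(b,(410,308)),0,82,0,0,cv2.BORDER_CONSTANT)]),'lift.png')
E
```

```text
time_s: 6.45
position: [0.4305, -0.0443, 0.1796]
ee_rot: [[-0.963, 0.268, -0.0], [0.268, 0.963, 0.001], [0.001, 0.001, -1.0]]
force: [0.3, -0.5, -7.3]
width: 0.448
grasp_force: 61.8
scene rotor_mid 0.89 [ 0.4453 -0.0468  0.1672]
scene rotor_base 0.75 [ 0.4776 -0.056   0.1599]
top rotor_mid 0.5 [0.5867 0.2608 0.1533]
```

View pics/lift.png

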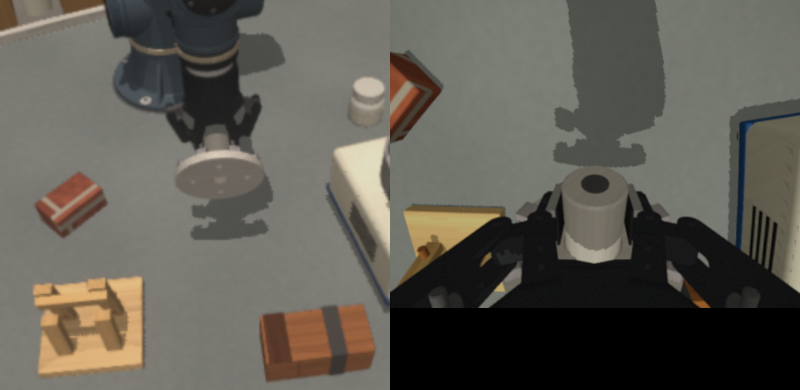

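```bash
python3 -m inch '{"grip":[0,0,0,0,0,0],"dp":[[0,0,-25],[0,0,-25],[0,0,-25],[0,0,-15],[0,0,-4],[0,0,0]],"roll":[0,0,0,0,0,0]}'; python3 -m inch '{"grip":[0,0,0,0],"dp":[[0,0,-2],[0,0,-2],[0,0,-2],[0,0,0]],"roll":[0,0,0,0]}'
```

```text
time_s: 7.55
position: [0.4321, -0.0467, 0.0854]
ee_rot: [[-0.962, 0.272, -0.0], [0.272, 0.962, -0.0], [0.0, -0.0, -1.0]]
force: [-0.0, -0.0, -8.6]
width: 0.449
grasp_force: 61.7
time_s: 8.05
position: [0.4316, -0.0463, 0.082]
ee_rot: [[-0.962, 0.271, 0.001], [0.271, 0.962, -0.0], [-0.001, 0.0, -1.0]]
force: [-15.6, 2.4, 36.2]
width: 0.449
grasp_force: 66.5
```

```bash
python3 -m inch '{"grip":[0,0,0,0],"dp":[[5,-1.4,2],[5,-1.4,1.5],[5,-1.4,1],[0,0,0]],"roll":[0,0,0,0]}'; python3 - <<'E'
from h import *
bot.read_camera('scene'); lm('scene','rotor_mid','rotor_base');bot.read_camera('wrist'); lm('wrist','rotor_mid','rotor_base')
E
```

```text
time_s: 8.55
position: [0.4472, -0.0506, 0.0853]
ee_rot: [[-0.962, 0.271, 0.001], [0.271, 0.962, -0.0], [-0.001, 0.0, -1.0]]
force: [-7.1, 1.6, 13.0]
width: 0.444
grasp_force: 64.1
scene rotor_mid 0.88 [ 0.4601 -0.0498  0.0708]
scene rotor_base 0.71 [ 0.4917 -0.0594  0.0594]
wrist rotor_mid 0.63 [ 0.4606 -0.0551  0.0687]
wrist rotor_base 0.63 [ 0.4891 -0.0629  0.06  ]
```

```bash
python3 -m inch '{"grip":[0,0,0,0],"dp":[[5,-1.4,0.8],[5,-1.4,0.6],[5,-1.4,0.4],[0,0,0]],"roll":[0,0,0,0]}'; python3 - <<'E'
from h import *
bot.read_camera('scene'); lm('scene','rotor_mid','rotor_base');bot.read_camera('wrist'); lm('wrist','rotor_mid','rotor_base')
E
```

```text
time_s: 9.35
position: [0.4624, -0.0549, 0.0862]
ee_rot: [[-0.962, 0.271, 0.001], [0.271, 0.962, -0.0], [-0.001, 0.0, -1.0]]
force: [-4.1, 1.2, 7.5]
width: 0.45
grasp_force: 65.9
scene rotor_mid 0.73 [ 0.4721 -0.0538  0.0707]
scene rotor_base 0.92 [ 0.5014 -0.0622  0.0542]
scene rotor_base 0.58 [0.5852 0.2591 0.1401]
```

```bash
python3 -m inch '{"grip":[0,0,0,0,0],"dp":[[5,-1.4,0],[5,-1.4,-0.3],[5,-1.4,-0.6],[5,-1.4,-1],[0,0,0]],"roll":[0,0,0,0,0]}'; python3 - <<'E'
from h import *
bot.read_camera('scene'); lm('scene','rotor_mid','rotor_base')
E
```

```text
time_s: 10.28
position: [0.4824, -0.0606, 0.0833]
ee_rot: [[-0.962, 0.272, 0.0], [0.272, 0.962, -0.0], [-0.0, -0.0, -1.0]]
force: [-3.0, 1.6, -1.9]
width: 0.448
grasp_force: 70.8
scene rotor_mid 0.55 [ 0.4871 -0.0588  0.0635]
scene rotor_base 0.71 [ 0.5121 -0.064   0.0398]
```

```bash
python3 -m inch '{"grip":[0,0,0,0,0,0,0],"dp":[[5.3,-1.5,-1.8],[5.3,-1.5,-2],[6.4,-1.8,-2.7],[6.4,-1.8,-3.2],[5.9,-1.7,-3.8],[5.9,-1.7,-4],[0,0,0]],"roll":[0,0,0,0,0,0,0]}'; python3 - <<'E'
from h import *
bot.read_camera('scene'); lm('scene','rotor_mid','rotor_base')
E
```

```text
time_s: 11.3
position: [0.5176, -0.0705, 0.0658]
ee_rot: [[-0.962, 0.271, -0.0], [0.271, 0.962, -0.0], [0.0, -0.0, -1.0]]
force: [-1.9, 1.6, -1.7]
width: 0.443
grasp_force: 90.4
scene rotor_mid 0.97 [ 0.518 -0.07   0.047]
scene rotor_mid 0.71 [ 0.5291 -0.2877  0.0021]
scene rotor_base 0.67 [ 0.5257 -0.0698  0.0164]
```

```bash
python3 -m inch '{"grip":[0,0,0,0,0,0],"dp":[[5.1,-1.4,-4.6],[5.1,-1.4,-5],[4.5,-1.3,-5],[1,-0.3,-2],[0,0,-1],[0,0,0]],"roll":[0,0,0,0,0,0]}'; python3 - <<'E'
from h import *
bot.read_camera('scene'); lm('scene','rotor_mid','rotor_base')
E
```

```text
time_s: 12.2
position: [0.5333, -0.0751, 0.0498]
ee_rot: [[-0.962, 0.271, 0.001], [0.271, 0.962, -0.001], [-0.002, -0.0, -1.0]]
force: [-6.7, 1.0, 15.4]
width: 0.452
grasp_force: 96.7
scene rotor_mid 0.8 [ 0.5256 -0.0715  0.0306]
scene rotor_base 0.74 [ 0.5326 -0.0725 -0.0028]
```

```bash
python3 -m inch '{"grip":[0.55,1,1,1,1,1,1,1,1,1,1],"dp":[[0,0,1],[0,0,0],[0,0,0],[0,0,0],[0,0,0],[0,0,20],[0,0,30],[0,0,40],[0,0,40],[0,0,30],[0,0,0]],"roll":[0,0,0,0,0,0,0,0,0,0,0]}'; python3 - <<'E'
from h import *
c=bot.get_calibration('wrist');a=bot.read_camera('wrist'); save(a,'flat.png'); lm('wrist','rotor_mid','rotor_base')
bot.read_camera('scene'); lm('scene','rotor_mid','rotor_base')
print(c['xyz'],np.array(c['orientation']),c['fx'])
E
```

```text
time_s: 13.72
position: [0.5341, -0.075, 0.2119]
ee_rot: [[-0.962, 0.271, 0.004], [0.271, 0.962, -0.001], [-0.004, 0.001, -1.0]]
force: [0.6, 1.0, -0.3]
width: 1.0
grasp_force: 0.0
wrist rotor_mid 0.8 [ 0.5289 -0.0724  0.0329]
wrist rotor_base 0.83 [ 0.5289 -0.0768  0.0002]
scene rotor_mid 0.58 [ 0.5284 -0.0745  0.0312]
scene rotor_base 0.89 [ 0.5301 -0.0722  0.0032]
scene rotor_base 0.17 [0.2963 0.3146 0.0382]
[ 0.4632 -0.055   0.3321] [[ 0.2716  0.9214  0.278 ]
 [ 0.9624 -0.2597 -0.0795]
 [-0.0011  0.2891 -0.9573]] 280.9131031304966
```

View pics/flat.png

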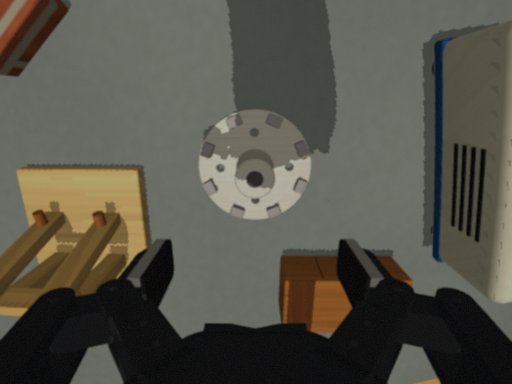

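The rotor lies flat and released, boss up, with the disc around (255,165). Its holes are at about (254,132), (221,168), (288,167) and (255,200). Next I'll compute its pose.

```bash
python3 - <<'E'
from h import *
c=bot.get_calibration('wrist'); a=cv2.imread('pics/flat.png')
g=cv2.cvtColor(a,cv2.COLOR_BGR2GRAY); P=[]
for u,v in((254,132),(221,168),(288,167),(255,200)):
    w=g[v-7:v+8,u-7:u+8].astype(float); d=np.clip(np.percentile(w,60)-w-15,0,None); yy,xx=np.mgrid[v-7:v+8,u-7:u+8]
    P.append(((d*xx).sum()/d.sum(),(d*yy).sum()/d.sum()))
print(np.array(P))
s=onplane('wrist',P,.011,c); m=s.mean(0); d=s-m; print(s,m,np.degrees(np.arctan2(d[:,1],d[:,0]))%90,np.linalg.norm(d,axis=1))
print(onplane('wrist',[(255,180)],.068,c), bot.observe()['position'])
E
```

```text
[[253.8641 131.8517]
 [219.8584 167.7775]
 [287.3029 164.9916]
 [255.017  200.2375]]
[[ 0.4856 -0.0633  0.011 ]
 [ 0.5141 -0.1122  0.011 ]
 [ 0.5321 -0.0365  0.011 ]
 [ 0.5631 -0.0838  0.011 ]] [ 0.5237 -0.074   0.011 ] [74.3949 75.9344 77.4088 75.9135] [0.0396 0.0394 0.0384 0.0406]
[[ 0.5253 -0.0731  0.068 ]] [ 0.5323 -0.0747  0.2085]
```

```bash
python3 -m inch '{"grip":[1,1,1,1,1,0,0,0,0,0,0],"dp":[[-6.5,1,-40],[0,0,-40],[0,0,-40],[0,0,-36],[0,0,0],[0,0,0],[0,0,0],[0,0,0],[0,0,0],[0,0,0],[0,0,0]],"roll":[0,0,0,0,0,0,0,0,0,0,0]}';python3 -c "
from h import *
for i in range(3): print(bot.observe()['position'])"
```

```text
time_s: 15.4
position: [0.5273, -0.0737, 0.0552]
ee_rot: [[-0.962, 0.271, 0.003], [0.271, 0.962, 0.0], [-0.003, 0.001, -1.0]]
force: [-0.8, 0.4, 6.9]
width: 0.456
grasp_force: 59.7
[ 0.5273 -0.0737  0.0552]
[ 0.5273 -0.0737  0.0552]
[ 0.5273 -0.0737  0.0552]
```

```bash
python3 -m inch '{"grip":[0,0,0,0,0,0,0,0,0,0,0,0],"dp":[[0,0,10],[0,0,35],[0,0,45],[0,0,45],[6,30,40],[6,35,30],[8,40,5],[10,50,0],[10,50,0],[10,50,0],[8,45,0],[4,32,0]],"roll":[0,0,0,0,2,2,2,2,2,2,2,1.7]}'; python3 -m inch '{"grip":[0,0],"dp":[[0,0,0],[0,0,0]],"roll":[0,0]}'; python3 - <<'E'
from h import *
s=bot.observe();print(s['position'],s['force'],s['torque'])
a=bot.read_camera('scene');lm('scene','rotor_mid','rotor_base')
b=bot.read_camera('top');lm('top','rotor_mid','rotor_base')
s=bot.observe();print(s['position'],s['force'],s['torque'])
save(np.hstack([cv2.resize(a[90:270,290:470],(400,400)),cv2.resize(b[100:220,95:215],(400,400))]),'over.png')
E
```

```text
time_s: 16.9
position: [0.5878, 0.26, 0.2632]
ee_rot: [[-1.0, -0.001, -0.001], [-0.001, 1.0, -0.001], [0.001, -0.001, -1.0]]
force: [0.2, 0.3, -7.1]
width: 0.45
grasp_force: 62.8
time_s: 17.15
position: [0.5878, 0.2577, 0.2633]
ee_rot: [[-1.0, 0.001, -0.001], [0.001, 1.0, -0.001], [0.001, -0.001, -1.0]]
force: [0.0, 0.2, -8.2]
width: 0.451
grasp_force: 63.1
[0.5878 0.2577 0.2633] [ 0.0354  0.1896 -8.1808] [-0.0487  0.014   0.0597]
scene rotor_mid 0.7 [0.5886 0.2608 0.2395]
scene rotor_base 0.71 [0.587  0.2595 0.2131]
top rotor_mid 0.86 [0.5906 0.2565 0.2439]
top rotor_base 0.61 [0.586  0.2605 0.209 ]
[0.5884 0.2574 0.2638] [-0.3218  0.4562 -7.9062] [ 0.016   0.0125 -0.029 ]
```

View pics/over.png

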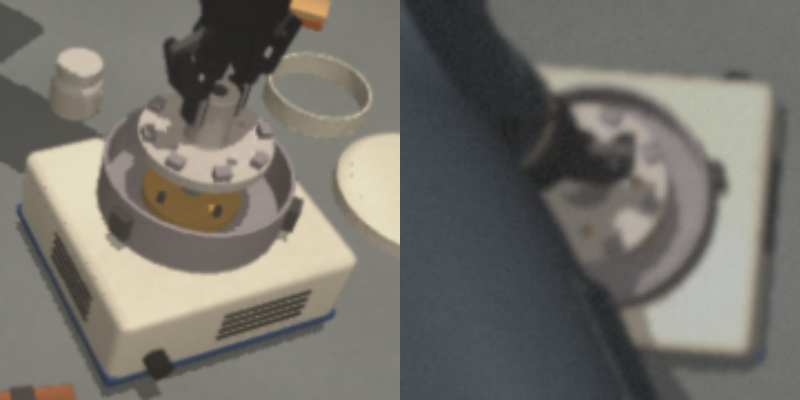

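The rotor hangs level over the hub, and a golden stud shows through its hole in the top view. I'll lower it with a small shift.

```bash
python3 -m inch '{"grip":[0,0,0,0,0,0,0],"dp":[[1.5,0.5,-10],[0,0,-12],[0,0,-10],[0,0,-5],[0,0,-4],[0,0,-3],[0,0,0]],"roll":[0,0,0,0,0,0,0]}'; python3 -m inch '{"grip":[0,0,0],"dp":[[0,0,0],[0,0,0],[0,0,0]],"roll":[0,0,0]}'
```

```text
time_s: 18.32
position: [0.5891, 0.2594, 0.2194]
ee_rot: [[-1.0, 0.0, -0.001], [0.0, 1.0, 0.001], [0.001, 0.001, -1.0]]
force: [-3.7, 4.1, -7.8]
width: 0.455
grasp_force: 63.5
time_s: 18.7
position: [0.5891, 0.2594, 0.2194]
ee_rot: [[-1.0, 0.0, -0.001], [0.0, 1.0, 0.001], [0.001, 0.001, -1.0]]
force: [-4.0, 3.4, -7.4]
width: 0.453
grasp_force: 63.5
```

```bash
python3 -m inch '{"grip":[0,0,0,0],"dp":[[-0.2,0.2,-2],[0,0,-2],[0,0,-1.5],[0,0,0]],"roll":[0,0,0,0]}'; python3 -m inch '{"grip":[0,0,0,0],"dp":[[0,0,-1],[0,0,-1],[0,0,-1],[0,0,0]],"roll":[0,0,0,0]}'
```

```text
time_s: 19.2
position: [0.5891, 0.2595, 0.2141]
ee_rot: [[-1.0, 0.0, -0.001], [0.0, 1.0, 0.001], [0.001, 0.001, -1.0]]
force: [-4.3, 3.7, -5.7]
width: 0.45
grasp_force: 63.4
time_s: 19.7
position: [0.5891, 0.2595, 0.2112]
ee_rot: [[-1.0, 0.0, -0.001], [0.0, 1.0, 0.001], [0.001, 0.001, -1.0]]
force: [-4.1, 4.2, -4.4]
width: 0.447
grasp_force: 63.4
```

```bash
python3 -m inch '{"grip":[0,0,0,0],"dp":[[-0.1,0.1,-1],[0,0,-1],[0,0,-1],[0,0,0]],"roll":[0,0,0,0]}'
```

```text
time_s: 20.2
position: [0.589, 0.2596, 0.2082]
ee_rot: [[-1.0, 0.0, -0.001], [0.0, 1.0, 0.001], [0.001, 0.001, -1.0]]
force: [-4.4, 3.9, -5.0]
width: 0.455
grasp_force: 63.5
```

```bash
python3 -m inch '{"grip":[0,0,0,0],"dp":[[0,0,-1],[0,0,-1],[0,0,-1],[0,0,0]],"roll":[0,0,0,0]}'
```

```text
time_s: 20.7
position: [0.589, 0.2597, 0.2052]
ee_rot: [[-1.0, 0.0, -0.001], [0.0, 1.0, 0.001], [0.001, 0.001, -1.0]]
force: [-4.4, 3.5, -5.3]
width: 0.448
grasp_force: 63.6
```

```bash
python3 -m inch '{"grip":[0,0,0,0,0],"dp":[[0,0,-1.5],[0,0,-1.5],[0,0,-1],[0,0,-1],[0,0,0]],"roll":[0,0,0,0,0]}'
```

```text
time_s: 21.32
position: [0.5887, 0.2597, 0.2006]
ee_rot: [[-1.0, -0.0, -0.001], [-0.0, 1.0, 0.001], [0.001, 0.001, -1.0]]
force: [-6.7, 3.3, -0.6]
width: 0.454
grasp_force: 63.9
```

```bash
python3 -m inch '{"grip":[0,0,0],"dp":[[0,0,-0.7],[0,0,-0.5],[0,0,0]],"roll":[0,0,0]}'
```

```text
time_s: 21.7
position: [0.5886, 0.2597, 0.2004]
ee_rot: [[-1.0, -0.0, -0.0], [-0.0, 1.0, 0.002], [0.0, 0.002, -1.0]]
force: [-9.5, 2.7, 5.3]
width: 0.452
grasp_force: 64.5
```

Home: the height stopped changing while the force rose. I'll release, retreat upwards and verify.

```bash
python3 -m inch '{"grip":[0.6,1,1,1,1,1,1,1,1,1,1,1],"dp":[[0,0,0.5],[0,0,0],[0,0,0],[0,0,0],[0,0,15],[0,0,30],[0,0,35],[0,0,35],[-20,-20,20],[-40,-40,0],[-40,-40,0],[0,0,0]],"roll":[0,0,0,0,0,0,0,0,0,0,0,0]}'; python3 - <<'E'
from h import *
a=bot.read_camera('scene');lm('scene','rotor_mid','rotor_base','beam_mid','tub_mid','brick_mid')
c=bot.get_calibration('wrist');b=bot.read_camera('wrist');lm('wrist','rotor_mid','rotor_base')
save(np.hstack([cv2.resize(a[110:250,300:440],(380,380)),cv2.copyMakeBorder(cv2.resize(b,(410,308)),0,72,0,0,cv2.BORDER_CONSTANT)]),'end.png')
E
```

```text
time_s: 23.2
position: [0.4868, 0.1568, 0.3364]
ee_rot: [[-1.0, 0.003, 0.001], [0.003, 1.0, -0.0], [-0.001, -0.0, -1.0]]
force: [-0.0, 0.2, -0.2]
width: 0.997
grasp_force: 0.0
scene rotor_mid 0.87 [0.5891 0.2606 0.1792]
scene rotor_mid 0.38 [0.593  0.2639 0.1453]
scene rotor_base 0.91 [0.5914 0.2624 0.1466]
scene beam_mid 0.66 [ 0.7099 -0.0113  0.0314]
scene beam_mid 0.61 [0.586  0.2596 0.1738]
scene tub_mid 0.81 [0.2936 0.3137 0.0381]
scene brick_mid 0.97 [ 0.3032 -0.2789  0.0239]
wrist rotor_mid 0.71 [0.592  0.2611 0.1743]
wrist rotor_base 0.93 [0.5885 0.2565 0.1482]
```

View pics/end.png

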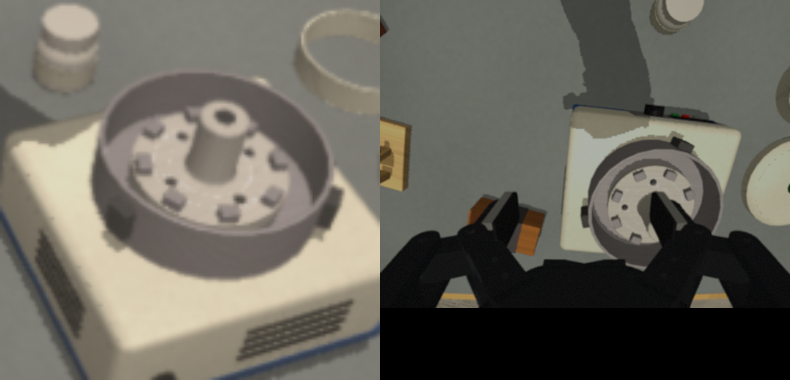

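The rotor sits level inside the chamber with the studs in its holes. Its base reads z ≈ 0.146–0.148 m, the gripper is clear of it, and the offcut, tub and brick have not moved. I'm handing the job in.

```bash
python3 -c "
from station import bot
print(bot.finish_job())"
```

```text
the job is handed in; nothing more can be done
None
```

The rotor came off the stand, was set down flat on the bench and released, and now sits on the mill hub with the studs in its holes; I let go and handed the job in at about 23 s, but no verdict was returned.

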